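# Refit the cover of an opened chassis with its hinge pin

### The arm

A 6-joint arm with a two-finger parallel gripper is mounted at the origin on the work surface. World frame = base frame: x ahead of the robot, y to its left, z up, the work surface at z = 0. Lengths are in m, angles in rad, forces in N, time in s.
With the tool pointing down it reaches from about 0.275 to 0.875 m from the base axis. Payload 12.5 kg.
Tool frame: the origin (TCP) lies at the very end of the fingers, on their centre line; the grasp point (between the pads) lies 19 mm behind it (pinch_z is the distance from the TCP to the grasp point, in m); y points along the fingers, z is the direction in which the jaws open and shut, and the axes are right-handed (so a half turn about y gives the same grasp; the last joint's range is limited). The gripper opens to 85 mm and grips with 20 to 120 N. Pads are 22 mm wide; open, the fingers measure 114 mm over their backs; the gripper's body (76 mm by 85 mm) begins 54 mm behind the grasp point. The pads swing forward as they close: fully open they stand 13 mm farther back than shut.
Start: joints at [-1.347, 0.351, 1.652, -0, 1.139, -0.085], TCP at [0.167, -0.524, 0.231] pointing down, gripper open.
Joint ranges: [-2.75, 2.75], [-0.79, 2.1], [0.01, 2.65], [-1.57, 4.71], [0.07, 3.14], [-2.87, 2.87]. Speed limits (rad/s): [2.22, 2.22, 2.79, 3.14, 3.14, 3.14].

### API

Orientations are given as a unit quaternion [x, y, z, w].
In Python, from bench import * gives the robot as it stands. The module is installed in compiled form; this text tells all that it offers.
- The arm moves only by the shell command python3 -m inch 'ROWS' [FORCE]. ROWS is JSON, a list of rows, each a list of 5 numbers: the closure, from 0 (fully open) to 1 (shut), then the shift along the world's x, y, z in cm, then the turn about the world's z in degrees. In form: [[grip, tx, ty, tz, twist], ...]. A call has 1 to 8 rows; each row shifts and turns the commanded pose from where the row before left it; what a row does not reach is not made up. A row lasts 1/12 s, in which the tool goes at most 41.7 mm and 7.16 degrees, less where a joint would pass 70% of its speed; a pose out of reach is approached as far as the arm can. A call is refused whole if a number of a shift passes 4.17 or a number of a turn 7.16, either way. A call with a gripper value outside its range is refused whole. The fingers move at their own pace and stop on an object; FORCE is the grip in N (left out, the last holds). Time passes only in rows, so rows that do not move let the fingers close. It gives the time, the measured TCP pose, the force and the opening at its end, in the units of the state.
- get_state(): the state, without advancing time (a new reading comes with each control period).
- read_camera(name): name is "scene" or "top" or "wrist"; returns a dict with "color" (420x560x3 uint8, red, green, blue), "z_map" (420x560 float32, m along the optical axis (not along the pixel's ray), 0 where there is no reading), "fov_y" (degrees; the focal length in pixels is half the picture's height over the tangent of half this angle, whatever the lens; pixels are square), "cx", "cy" (the principal point, pixels), "D" ([k1, k2, p1, p2, k3] as OpenCV has them; the pictures are not rectified), "pose" (4x4, takes a point from camera to world coordinates). Camera axes: x right, y up, looking along -z (the intrinsics and any distortion apply to the point x, -y, -z); pixel columns grow to the right and rows downward; lengths in m; the calibration is good to about 2 mm. A picture is of the moment at which its call begins.
- finish_job(): hands the job in, once; it reports no verdict.
The state is a dict: "clock": time; "qpos": joint angles; "qd": joint speeds; "joint_torque": joint torques, N m; "ee_pos": TCP position; "tool_rot": TCP orientation; "contact_force": force on the tool from outside, world axes, zero at the start; "moment": the same for the moment, N m; "opening": finger opening in m.
Only numpy, scipy, OpenCV 4.12 (cv2) and the standard library are available. Lean on these libraries where they do the work, as an engineer would, in place of code of your own. Each camera call takes 0.05 s, during which the arm holds its last target.

### The job

Put the loose blue lid back on the open metal chassis so that it lies flat and its two brass hinge knuckles sit between the chassis's three dark ones, then take the steel pin by its orange head and slide it, from either side, through all five knuckles until the head is home against the first one. Set the lid down and slide the pin gently, without forcing them, and leave the parts tray, screwdriver and mouse where they are.

Things in the scene. Friction and masses are not known exactly. Their poses are not given: they have to be found in the camera images.
- chassis: Open grey cast box fixed to the bench, green board 31 mm up inside. 130 (its x) x 110 (y) x 60 mm high, walls 5 mm; fins stand 12 mm out of its -x face. Origin: centre of underside, z up. Three dark knuckles (tubes, outer diameter 20, bore 13, each 18 mm long) stand off its +x top edge at y = -46, 0, 46 mm.
- hinge_mid (a point): Middle of the chassis's hinge axis (chassis x 78, y 0, z 62.5 mm). The axis runs level along the chassis's y; the bore is open at both ends.
- hinge_left (a point): Centre of the bore at the outer face of the chassis knuckle on its +y side (chassis x 78, y 55, z 62.5 mm).
- hinge_right (a point): Centre of the bore at the outer face of the chassis knuckle on its -y side (chassis x 78, y -55, z 62.5 mm).
- lid: Loose blue lid, 0.15 to 0.3 kg, right way up on the bench. Plate 130 (its x) x 110 (y) x 5 mm, underside at z = 14 mm; origin: its centre, at the level of the feet's ends. Four black conical feet (14 mm tall, 18 mm wide narrowing to 8) drop inside the chassis's corners with 1 mm play and centre it. Seated: x, y and yaw as the chassis's, origin 46 mm above the chassis's.
- lid_hinge (a point): Middle of the lid's knuckle axis (lid x 78, y 0, z 16.5 mm), along the lid's y. Two brass knuckles (outer diameter 20, bore 13, length 18 mm) at y = -23 and 23 mm fit between the chassis's with 5 mm to spare on each side.
- lid_handle (a point): Centre of the black bar handle on the lid, the place to grip (lid x 6, y 0, z 55 mm). The bar runs along the lid's y: 80 long, 12 wide (across x), 14 mm high; 29 mm free beneath it, between posts with inner faces at y = -30 and 30 mm.
- pin: Loose hinge pin, 0.06 to 0.13 kg: steel shaft 9 mm thick along its +x for 124 mm, the last 12 mm tapering to 3; square orange head 18 x 18 mm, x from -40 to 0. Origin: on the axis at the head's face on the shaft side. Starts level in the pin rest, axis 34.5 mm above the bench. Home: origin at hinge_left or hinge_right, shaft through, tip 14 mm out of the far side.
- pin_head (a point): Centre of the orange head, the place to grip (pin x -20 mm); axes as the pin.
- pin_tip (a point): Tip of the pin (pin x 124 mm).
- pin_rest: Fixed blue rest 100 (its x) x 50 x 37 mm with an open groove 10.5 mm wide, 7 mm deep along its x, where the pin lies pointing to +x, its head 10 to 50 mm clear of the end nearer the robot. Origin: centre of underside. It stands on one side of the chassis, the lid lies on the other; which is which varies.
- parts_tray: Bystander: loose blue compartment tray, 110 x 160 x 24 mm, beyond the chassis. Origin: centre of its underside.
- screwdriver: Bystander: loose screwdriver lying beyond the chassis, along its own x.
- mouse: Bystander: loose black computer mouse, about 105 x 58 x 32 mm, beyond the chassis. Origin: underside.

How it is judged:
On the way, in this order (a step that is already met when the one before it is completed fails the run):
1. the lid is seated on the chassis, let go, its knuckles in line with the chassis's, and the pin still out (distance between lid_hinge and hinge_mid below 0.005 m and angle between the z axis of lid and the z axis of chassis, either way round below 0.04 rad and angle between the x axis of lid and the x axis of chassis, either way round below 0.05 rad and contact force between the fingers and lid below 0.1 N and distance between pin and hinge_mid above 0.12 m), for 0.2 s.
2. the pin is through all five knuckles with its head home (distance between lid_hinge and hinge_mid below 0.005 m and angle between the z axis of lid and the z axis of chassis, either way round below 0.04 rad and angle between the x axis of lid and the x axis of chassis, either way round below 0.05 rad and ((distance between pin and hinge_left below 0.006 m and distance between pin_tip and hinge_right below 0.022 m) or (distance between pin and hinge_right below 0.006 m and distance between pin_tip and hinge_left below 0.022 m))), for 0.2 s.
At the end, for the whole second after the job is handed in: Lid seated on the chassis (hinge axes within 5 mm, level within 0.04 rad, square within 0.05 rad); pin through all five knuckles, its head's face within 6 mm of the bore's mouth on one side, its tip within 22 mm of the mouth on the other; both at rest (all of step 2 and linear speed of each of pin, lid below 0.02 m/s); the robot touches nothing.
It fails at once if the pin is forced: over 30 N between the pin and the chassis or lid (contact force between pin and chassis above 30 N or contact force between pin and lid above 30 N).
It fails at once if the lid is slammed or pressed on the chassis: over 60 N (contact force between lid and chassis above 60 N).
It fails at once if a bystander is moved by more than 30 mm (distance of any of parts_tray, screwdriver, mouse from where it was at the start of the episode above 0.03 m).
It also fails if it takes over 58 s, if anything falls off the work surface, if the arm or the gripper's body presses on something with over 40 N, if the wrist force passes 120 N, or if a joint passes its speed limit or range.

## Working session

There is one attempt and no reset: what is moved stays moved. The work goes in short steps, Python scripts to look and compute and a shell command to move; the robot and the scene stay as the last step left them, time stands still between calls to the robot, and variables do not carry over. Pictures are saved under pics/ and viewed, and the job is handed in when it is done.

```bash
mkdir -p pics; cat > h.py <<'E'
import numpy as np, cv2, pickle
from bench import *
def snap(name,tag):
    d=read_camera(name); pickle.dump(d,open(f'{tag}.pkl','wb'))
    cv2.imwrite(f'pics/{tag}.png',d['color'][:,:,::-1]); return d
def load(tag): return pickle.load(open(f'{tag}.pkl','rb'))
def K(d):
    h=d['color'].shape[0]; f=h/2/np.tan(np.radians(d['fov_y'])/2)
    return np.array([[f,0,d['cx']],[0,f,d['cy']],[0,0,1.]])
def ray(d,uv):
    uv=np.array(uv,float).reshape(-1,1,2)
    n=cv2.undistortPoints(uv,K(d),np.array(d['D'],float)).reshape(-1,2)
    c=np.c_[n[:,0],-n[:,1],-np.ones(len(n))]
    P=np.array(d['pose']); return P[:3,3], c@P[:3,:3].T
def onz(d,uv,z):
    o,r=ray(d,uv); return o+r*((z-o[2])/r[:,2])[:,None]
def pts(d,uv):
    uv=np.array(uv).reshape(-1,2); o,r=ray(d,uv)
    z=d['z_map'][uv[:,1].astype(int),uv[:,0].astype(int)]
    return o+r*z[:,None]
def cloud(d):
    H,W=d['z_map'].shape; v,u=np.mgrid[0:H,0:W]
    P=pts(d,np.c_[u.ravel(),v.ravel()]).reshape(H,W,3); return P
def proj(d,X):
    P=np.array(d['pose']); c=(np.atleast_2d(X)-P[:3,3])@P[:3,:3]
    c=c*[1,-1,-1]
    return cv2.projectPoints(c.reshape(-1,1,3),np.zeros(3),np.zeros(3),K(d),np.array(d['D'],float))[0].reshape(-1,2)
E
python3 - <<'E'
from h import *
np.set_printoptions(precision=4,suppress=True)
for n in ['scene','top','wrist']:
    d=snap(n,n+'0'); print(n,d['fov_y'],d['cx'],d['cy'],d['D'],d['pose'])
s=get_state(); print(s)
E
```

```text
scene 50.984586181619605 287.33762209586246 207.9489749188944 [0.0195 0.     0.     0.     0.    ] [[ 0.8617 -0.3314  0.3844  0.9672]
 [ 0.5075  0.5558 -0.6585 -0.5981]
 [ 0.0046  0.7624  0.6471  0.6873]
 [ 0.      0.      0.      1.    ]]
top 53.26647093330229 277.70860599838585 210.44612100795192 [-0.1011  0.      0.      0.      0.    ] [[-0.0038  0.9982 -0.0594  0.5599]
 [-1.     -0.0036  0.0046  0.0122]
 [ 0.0044  0.0595  0.9982  1.0816]
 [ 0.      0.      0.      1.    ]]
wrist 71.73188271606853 284.92779390986453 209.09129772147756 [-0.0558  0.      0.      0.      0.    ] [[ 0.3048  0.907   0.2906  0.241 ]
 [-0.9524  0.2904  0.0926 -0.4993]
 [-0.0004 -0.305   0.9524  0.3735]
 [ 0.      0.      0.      1.    ]]
{'clock': 0.15, 'qpos': array([-1.3466,  0.3511,  1.6522, -0.    ,  1.1391, -0.0846]), 'qd': array([-0.0007, -0.0028, -0.0003, -0.0005,  0.0008,  0.    ]), 'joint_torque': array([  0.001 , -50.6249, -29.1502,  -0.0001,   0.0034,   0.    ]), 'ee_pos': array([ 0.1671, -0.5237,  0.2309]), 'tool_rot': array([-0.1088,  0.699 , -0.6984,  0.1087]), 'contact_force': array([-0.5597,  0.4051,  0.7017]), 'moment': array([-0.013 ,  0.0094, -0.0262]), 'opening': 0.08522571941057355}
```

View pics/top0.png

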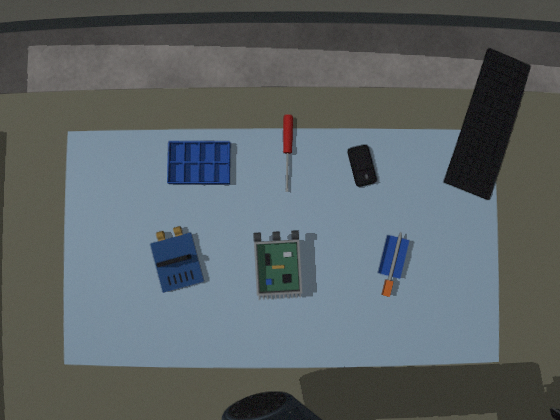

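View pics/scene0.png

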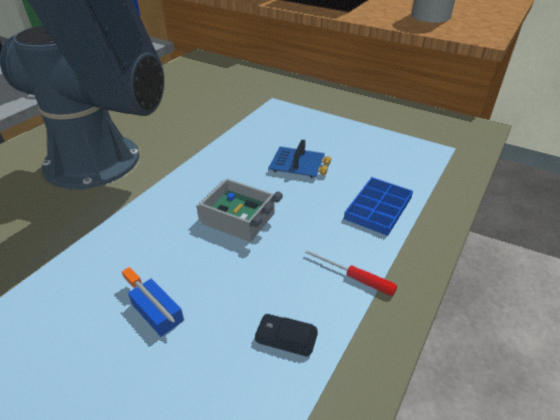

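View pics/wrist0.png

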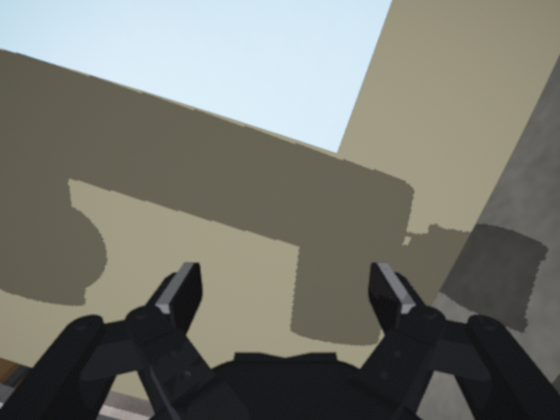

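The chassis sits mid-table at top pixel (277,267), with its knuckles on the far (+x) side. The lid is to its left at (177,262). The pin and rest are on the right at (393,262), orange head nearer the robot.

```bash
python3 - <<'E'
from h import *
np.set_printoptions(precision=4,suppress=True)
for n in ['top0','scene0']:
    d=load(n); P=cloud(d); hsv=cv2.cvtColor(d['color'],cv2.COLOR_RGB2HSV)
    z=P[...,2]; reg=(P[...,0]>.25)&(P[...,0]<.8)&(abs(P[...,1])<.6)
    print(n,'table z',np.median(z[reg&(z<.008)]))
    H,S,V=[hsv[...,i].astype(int) for i in range(3)]
    org=reg&(H>4)&(H<16)&(S>170)&(V>120)&(P[...,1]<-.1)&(P[...,0]<.6)
    brass=reg&(H>12)&(H<28)&(S>110)&(P[...,1]>.1)
    lid=reg&(H>95)&(H<125)&(S>120)&(P[...,1]>.1)&(z>.012)&(z<.028)&(P[...,0]<.62)
    rest=reg&(H>95)&(H<125)&(S>120)&(P[...,1]<-.1)&(z>.03)&(z<.045)
    hand=reg&(P[...,1]>.1)&(z>.05)
    ch=reg&(abs(P[...,1])<.12)&(z>.052)&(z<.08)&(P[...,0]<.62)
    for k,m in dict(org=org,brass=brass,lid=lid,rest=rest,hand=hand,ch=ch).items():
        q=P[m]; 
        if len(q)<5: print(k,len(q)); continue
        r=cv2.minAreaRect((q[:,:2]*1000).astype(np.float32))
        print(k,len(q),'med',np.median(q,0),'rect',np.round(r[0],1),np.round(r[1],1),round(r[2],1))
E
```

```text
top0 table z 0.001189413440607523
org 99 med [ 0.428  -0.2653  0.0439] rect [ 427.7 -264.8] [18.1 37. ] 77.3
brass 107 med [0.5665 0.2972 0.0243] rect [566.4 284.3] [20.2 61.3] 15.3
lid 1868 med [0.4928 0.2637 0.0192] rect [492.9 264.8] [128.6 108.9] 15.6
rest 664 med [ 0.5044 -0.2844  0.0373] rect [ 617.3 -259.7] [339.7  87.7] 12.5
hand 162 med [0.4981 0.263  0.0616] rect [498.5 266.7] [13.1 80. ] 12.7
ch 664 med [0.527  0.0119 0.0609] rect [487.6   8.9] [165.4 110.4] 3.0
scene0 table z 0.0019558859276210816
org 135 med [ 0.4285 -0.2668  0.0438] rect [ 428.  -266.4] [16.7 39.8] 73.3
brass 82 med [0.5673 0.2677 0.0215] rect [564.9 283.8] [19.5 63.5] 14.8
lid 995 med [0.4978 0.2572 0.0207] rect [492.3 264.1] [128.  111.6] 15.1
rest 1127 med [ 0.5088 -0.2885  0.0374] rect [ 504.6 -285.5] [ 52.3 103.1] 75.1
hand 116 med [0.5004 0.2577 0.0624] rect [497.2 268.2] [12.5 82.1] 14.7
ch 1020 med [0.5138 0.0058 0.0605] rect [487.3   9.4] [165.3 114.2] 3.0
```

```bash
python3 - <<'E'
from h import *
from scipy.spatial.transform import Rotation as R
np.set_printoptions(precision=4,suppress=True)
s=get_state(); M=R.from_quat(s['tool_rot']).as_matrix(); print(M)
print('jaw yaw',np.degrees(np.arctan2(M[1,2],M[0,2])))
d=load('wrist0');P=d['pose'];print('cam in tool',M.T@(P[:3,3]-s['ee_pos']), 'view dir tool',M.T@(-P[:3,2]))
E
```

```text
[[-0.9527 -0.0002  0.3039]
 [-0.3039  0.0008 -0.9527]
 [-0.     -1.     -0.0008]]
jaw yaw -72.30546682047161
cam in tool [-0.0778 -0.1426 -0.0009] view dir tool [0.305  0.9523 0.0007]
```

```bash
python3 -m inch '[[0,2.1,3.55,0,5],[0,2.1,3.55,0,5],[0,2.1,3.55,0,5],[0,2.1,3.55,0,5],[0,2.1,3.55,0,5],[0,2.1,3.55,0,5],[0,2.1,3.55,0,5],[0,2.1,3.55,0,5]]' 40; python3 -m inch '[[0,2.1,3.55,0,5],[0,2.1,3.55,0,5],[0,2.1,3.55,0,5],[0,2.1,3.55,0,5],[0,2.1,3.55,0,5],[0,2.1,3.55,0,5],[0,2.1,3.55,0,5],[0,0,0,0,0]]'; python3 -c "
from h import *
d=snap('wrist','w1');print(get_state()['clock'])"
```

```text
clock: 0.82
ee_pos: [0.3356, -0.2381, 0.2313]
tool_rot: [0.342, -0.619, 0.619, -0.342]
contact_force: [1.5, -0.7, 0.1]
opening: 0.0853
clock: 1.48
ee_pos: [0.4844, 0.0135, 0.2312]
tool_rot: [-0.513, 0.486, -0.486, 0.515]
contact_force: [-0.1, -1.1, -0.2]
opening: 0.0857
1.5333
```

View pics/w1.png

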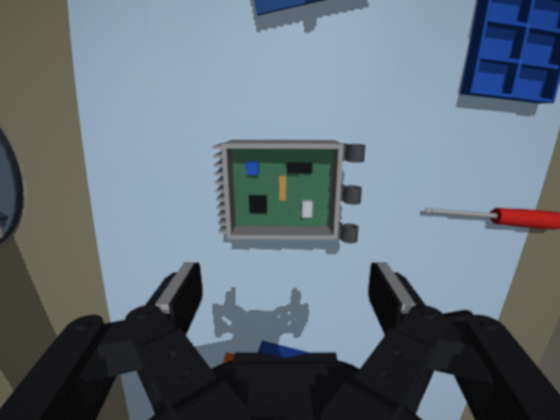

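The chassis is fully in view: rim from (222,140) to (342,240), knuckles at (354,153), (352,194), (349,233).

```bash
python3 - <<'E'
from h import *
np.set_printoptions(precision=4,suppress=True)
d=load('w1'); P=cloud(d); z=P[...,2]
v,u=np.mgrid[0:420,0:560]; reg=(u>205)&(u<375)&(v>125)&(v<250)
print('table',np.median(z[reg&(z<.01)]))
for lo,hi in [(.054,.066),(.054,.08)]:
    m=reg&(z>lo)&(z<hi); q=P[m]*1000
    r=cv2.minAreaRect(q[:,:2].astype(np.float32)); print(len(q),np.median(q[:,2]),np.round(r[0],1),np.round(r[1],1),r[2])
# rim top only
m=reg&(z>.056)&(z<.064)&(u<343); q=P[m]*1000
print('rimz',np.percentile(q[:,2],[5,50,95]))
# iterate: rotate by yaw, find edges
for yaw in (2,3,4):
    c,s=np.cos(np.radians(yaw)),np.sin(np.radians(yaw)); l=q[:,:2]@np.array([[c,-s],[s,c]])
    # width of y edges at narrow strip; print edge y vs x slices
    print(yaw,'side edges',[(round(l[(l[:,0]>a)&(l[:,0]<a+20),1].min(),1),round(l[(l[:,0]>a)&(l[:,0]<a+20),1].max(),1)) for a in range(440,540,20)])
# knuckles
dark=reg&(u>342)&(z>.03)
n,lab,st,ce=cv2.connectedComponentsWithStats(dark.astype(np.uint8))
for i in range(1,n):
    if st[i,4]>30:
        w=P[lab==i]*1000; t=w[w[:,2]>np.percentile(w[:,2],60)]
        rr=cv2.minAreaRect(w[:,:2].astype(np.float32)); print(st[i],'ztop',np.percentile(w[:,2],95),'topmean',t.mean(0),np.round(rr[0],1),np.round(rr[1],1),rr[2])
E
```

```text
table 0.000989188872094482
2633 59.95784439451679 [492.6  10.4] [152.4 111.1] 3.1438522338867188
3442 60.35022347311586 [492.6  10.4] [152.4 111.1] 3.1438522338867188
rimz [57.125  60.064  61.3264]
2 side edges [(np.float64(-62.7), np.float64(48.0)), (np.float64(-62.7), np.float64(48.2)), (np.float64(-62.4), np.float64(48.7)), (np.float64(-61.9), np.float64(49.1)), (np.float64(-61.4), np.float64(49.6))]
3 side edges [(np.float64(-70.7), np.float64(40.0)), (np.float64(-70.6), np.float64(40.0)), (np.float64(-70.9), np.float64(40.0)), (np.float64(-70.7), np.float64(40.0)), (np.float64(-70.5), np.float64(40.2))]
4 side edges [(np.float64(-78.7), np.float64(32.3)), (np.float64(-78.8), np.float64(31.9)), (np.float64(-79.5), np.float64(31.5)), (np.float64(-79.6), np.float64(31.2)), (np.float64(-80.2), np.float64(31.0))]
[343 143  23  20 418] ztop 72.91456242720733 topmean [555.4526  60.5871  75.6728] [521.6  69.1] [23.2 93.7] 75.47566986083984
[343 184  19  21 354] ztop 73.2565817699802 topmean [556.2403  16.3977  80.7811] [527.5  52.5] [ 25.3 122.3] 38.940528869628906
[343 223  16  20 279] ztop 72.98841831458368 topmean [560.0616 -30.0292  74.8681] [528.3  28.7] [ 22.4 158.9] 29.713552474975586
```

```bash
python3 -m inch '[[0,0.2,3.6,0,1.8],[0,0.2,3.6,0,1.8],[0,0.2,3.6,0,1.8],[0,0.2,3.6,0,1.8],[0,0.2,3.6,0,1.8],[0,0.2,3.6,0,1.8],[0,0.2,3.6,0,1.8],[0,0,0,0,0]]'; python3 - <<'E'
from h import *
np.set_printoptions(precision=4,suppress=True)
d=snap('wrist','w2'); P=cloud(d); z=P[...,2]
hsv=cv2.cvtColor(d['color'],cv2.COLOR_RGB2HSV);H,S,V=[hsv[...,i].astype(int) for i in range(3)]
print(get_state()['ee_pos'])
near=(abs(P[...,0]-.495)<.11)&(abs(P[...,1]-.265)<.11)
for k,m in dict(lid=near&(z>.013)&(z<.026)&(H>95)&(H<125)&(S>120),handle=near&(z>.045)&(z<.075),brass=near&(H>12)&(H<28)&(S>110)&(z>.01)).items():
    q=P[m]*1000
    if len(q)<5: print(k,len(q));continue
    r=cv2.minAreaRect(q[:,:2].astype(np.float32)); print(k,len(q),np.percentile(q[:,2],[5,50,95]),np.round(r[0],1),np.round(r[1],1),r[2])
E
```

```text
clock: 2.2
ee_pos: [0.496, 0.2641, 0.2311]
tool_rot: [-0.562, 0.428, -0.428, 0.563]
contact_force: [0.3, -0.4, -0.9]
opening: 0.0854
[0.4959 0.2618 0.2309]
lid 7784 [18.0267 19.2603 20.4936] [491.5 267.5] [128.3 108. ] 15.289329528808594
handle 785 [60.1122 61.998  63.3039] [497.  269.6] [11.8 79.5] 15.44060230255127
brass 453 [18.1141 25.001  27.1745] [538.2 312.1] [ 47.5 130.9] 46.32097625732422
```

View pics/w2.png

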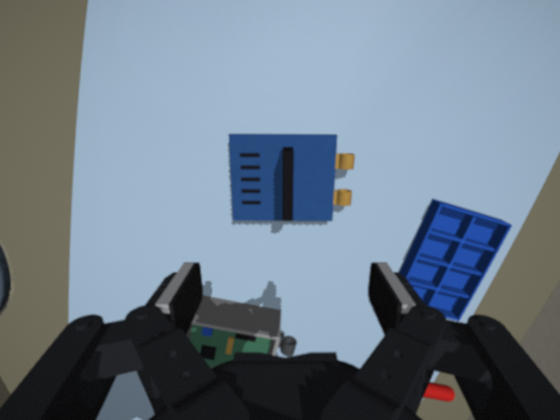

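```bash
cat > meas.py <<'E'
from h import *
def lidm(tag):
    d=load(tag); P=cloud(d); z=P[...,2]
    hsv=cv2.cvtColor(d['color'],cv2.COLOR_RGB2HSV);H,S,V=[hsv[...,i].astype(int) for i in range(3)]
    near=(abs(P[...,0]-.495)<.11)&(abs(P[...,1]-.265)<.11)
    for k,m in dict(lid=near&(z>.013)&(z<.026)&(H>95)&(H<125)&(S>120),handle=near&(z>.045)&(z<.075)).items():
        q=P[m]*1000; r=cv2.minAreaRect(q[:,:2].astype(np.float32)); print(k,len(q),np.round(np.percentile(q[:,2],[5,50,95]),1),np.round(r[0],1),np.round(r[1],1),round(r[2],1))
E
python3 - <<'E'
from meas import *
s=get_state();d=snap('wrist','w3');lidm('w3')
print(s['ee_pos'],s['qpos'],s['qd'])
E
```

```text
lid 7856 [18.  19.2 20.5] [491.6 267.7] [128.5 108.6] 15.1
handle 775 [60.5 62.1 63.3] [497.  269.6] [11.3 79.3] 15.4
[0.49591045 0.26179408 0.23087744] [4.02675819e-01 3.70897967e-01 1.62357444e+00 6.83490819e-05
 1.14766567e+00 1.33914351e-01] [-0.05553874 -0.0231705   0.03964348 -0.01264978 -0.00114515 -0.01779196]
```

```bash
python3 -m inch '[[0,0.1,0.2,-3,0],[0,0.05,0.2,-4,0],[0,0,0.2,-4,0],[0,0,0,-4,0],[0,0,0,-3,0],[0,0,0,-1.5,0],[0,0,0,0,0],[0,0,0,0,0]]'; python3 -c "
from h import *
snap('wrist','w4');print(get_state()['ee_pos'])"
```

```text
clock: 2.97
ee_pos: [0.4978, 0.2651, 0.0364]
tool_rot: [0.562, -0.43, 0.429, -0.561]
contact_force: [0.3, 0.1, -0.2]
opening: 0.0855
[0.49843471 0.26565907 0.03741078]
```

View pics/w4.png

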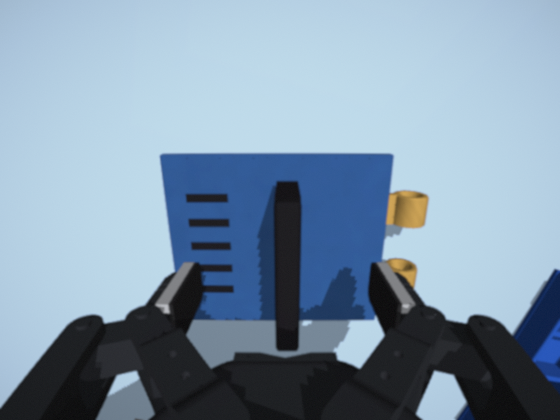

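The handle bar, at columns 275–300, is centred between the jaws (inner faces about 200 and 372). I'll close on it.

```bash
python3 -m inch '[[0.5,0,0,0,0],[1,0,0,0,0],[1,0,0,0,0],[1,0,0,0,0],[1,0,0,0,0],[1,0,0,0,0],[1,0,0,0,0],[1,0,0,0,0]]' 60; python3 -c "
from h import *
snap('wrist','w5');s=get_state();print(s['ee_pos'],s['contact_force'],s['opening'])"
```

```text
clock: 3.68
ee_pos: [0.4977, 0.2666, 0.0366]
tool_rot: [-0.562, 0.429, -0.429, 0.562]
contact_force: [-2.1, -1.5, 5.3]
opening: 0.011
[0.49775602 0.26663703 0.03667802] [-2.17522514 -0.6321438   6.14612201] 0.011027193317666812
```

View pics/w5.png

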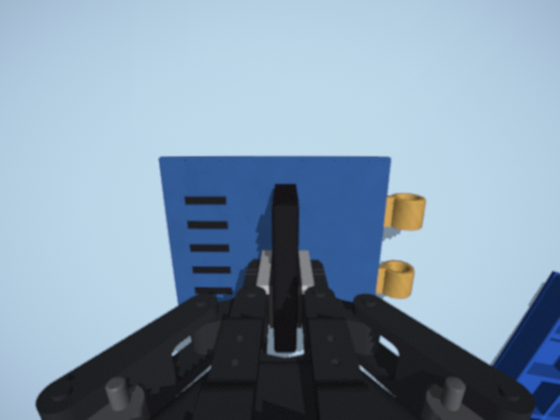

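```bash
python3 -m inch '[[1,0,0,1,0],[1,0,0,2.5,0],[1,0,0,3,0],[1,0,0,2.5,0],[1,-0.1,-2,0,-1],[1,-0.1,-3,0,-1.5],[1,-0.1,-3,0,-1.5],[1,-0.16,-3.5,0,-1.5]]'; python3 -m inch '[[1,-0.1,-3.5,0,-1.5],[1,-0.1,-3.5,0,-1.5],[1,-0.1,-3.2,0,-1.5],[1,-0.2,-2.5,0,-1.1],[1,-0.1,-1.5,0,-1],[1,0,0,0,0],[1,0,0,0,0],[1,0,0,0,0]]';python3 -c "
from h import *
snap('wrist','w6');snap('scene','s6');snap('top','t6');s=get_state();print(s['ee_pos'],s['contact_force'],s['opening'])"
```

```text
clock: 4.4
ee_pos: [0.4928, 0.1509, 0.1268]
tool_rot: [-0.541, 0.455, -0.456, 0.541]
contact_force: [0.7, -0.3, -2.0]
opening: 0.0109
clock: 5.07
ee_pos: [0.4871, 0.0101, 0.1265]
tool_rot: [-0.514, 0.486, -0.486, 0.514]
contact_force: [-0.2, -0.5, -2.4]
opening: 0.011
[0.4870541  0.01038613 0.12631519] [ 0.55609283 -0.06631717 -2.79249068] 0.010932210776800321
```

View pics/w6.png

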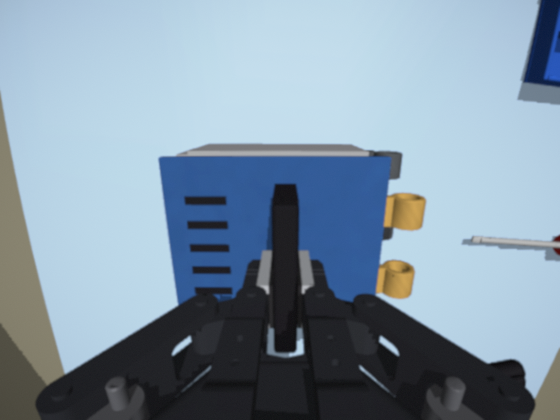

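View pics/s6.png

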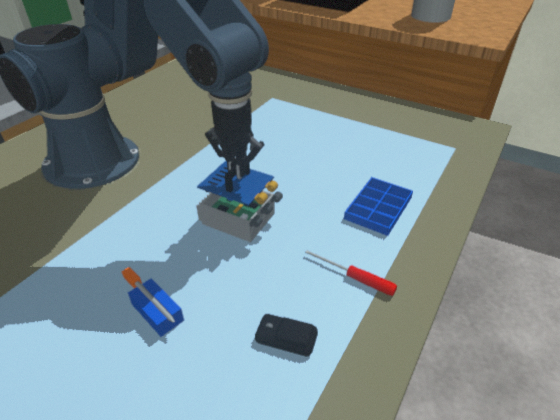

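View pics/t6.png

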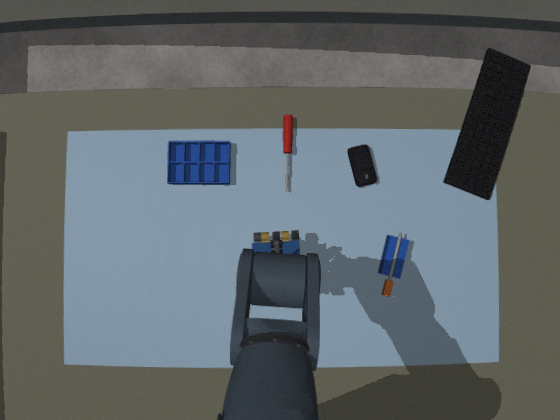

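The lid hangs level above the chassis. In w6 the brass knuckles at (408,210) and (398,279) line up with the dark knuckle at (388,165). Next I'll measure the remaining offset.

```bash
python3 - <<'E'
from h import *
np.set_printoptions(precision=1,suppress=True)
s=get_state();T=s['ee_pos'];print(T*1000)
c,sn=np.cos(np.radians(3.05)),np.sin(np.radians(3.05));R=np.array([[c,sn],[-sn,c]])
ch=np.array([481.3,9.4])
for n in ['w6','t6','s6','w1']:
    d=load(n);P=cloud(d)*1000;z=P[...,2]
    hsv=cv2.cvtColor(d['color'],cv2.COLOR_RGB2HSV);H,S,V=[hsv[...,i].astype(int) for i in range(3)]
    L=(P[...,:2]-ch)@R.T
    near=(abs(L[...,0])<110)&(abs(L[...,1])<80)
    def ext(k,m):
        q=L[m]; 
        if len(q)<20: print(n,k,len(q));return
        print(n,k,len(q),'z',np.percentile(z[m],[5,50,95]),'x',np.percentile(q[:,0],[.5,50,99.5]),'y',np.percentile(q[:,1],[.5,50,99.5]))
    ext('lidplate',near&(z>103)&(z<114)&(H>95)&(H<125)&(S>120))
    br=near&(H>12)&(H<28)&(S>110)&(z>98)
    k,lab,st,ce=cv2.connectedComponentsWithStats(br.astype(np.uint8))
    for i in range(1,k):
        if st[i,4]>20: ext('brass',lab==i)
    dk=near&(S<60)&(V<110)&(z>58)&(z<76)&(L[...,0]>64)
    k,lab,st,ce=cv2.connectedComponentsWithStats(dk.astype(np.uint8))
    for i in range(1,k):
        if st[i,4]>15: ext('dark',lab==i)
    ext('rim',near&(z>56)&(z<64)&(S<60)&(L[...,0]<66))
E
```

```text
[487.1  10.4 126.3]
w6 lidplate 23573 z [108.  108.9 110. ] x [-64.1  -5.3  62.8] y [-32.4  25.1  57.9]
w6 brass 1209 z [101.1 114.2 116.6] x [ 7.3 73.2 84.1] y [18.3 28.6 77.6]
w6 brass 1090 z [100.3 113.2 116.6] x [31.2 74.3 84.4] y [-27.1 -16.   39.6]
w6 dark 291 z [59.2 71.4 72.9] x [66.5 80.  85.5] y [39.6 50.8 56.2]
w6 dark 81 z [69.7 71.7 72.7] x [78.1 81.1 84.9] y [-6.5 -2.3  2.2]
w6 rim 948 z [58.4 60.1 61.2] x [-64.7  -2.6  64.9] y [52.6 54.3 56. ]
t6 lidplate 381 z [106.2 109.  112. ] x [34.7 51.4 64.3] y [-52.1 -18.5  53.4]
t6 brass 62 z [107.4 115.  118.9] x [66.3 75.9 87.4] y [-29.3 -22.2 -15. ]
t6 brass 67 z [108.9 114.  118.6] x [66.7 76.4 86. ] y [16.7 24.5 33.1]
t6 dark 62 z [65.6 70.7 74.6] x [69.5 79.2 88.4] y [-9.3 -1.4  8.1]
t6 dark 72 z [59.9 70.4 75.1] x [65.3 77.1 88.8] y [-55.3 -45.6 -33.5]
t6 dark 61 z [60.2 70.2 73.9] x [64.9 77.3 87.3] y [36.6 44.2 51.9]
t6 rim 10
s6 lidplate 1441 z [108.2 110.3 112. ] x [-64.5  15.4  64.1] y [-53.3 -11.7  54. ]
s6 brass 72 z [101.7 113.2 118.8] x [64.7 77.5 86.8] y [15.6 21.4 31.7]
s6 brass 90 z [101.5 112.  118.6] x [64.9 77.9 86.9] y [-30.5 -24.7 -14.8]
s6 dark 48 z [58.9 69.8 74.6] x [65.4 80.  87.6] y [35.5 39.9 49.4]
s6 dark 85 z [58.5 69.1 74.3] x [64.5 80.5 88.3] y [-16.   -3.2  20.9]
s6 dark 89 z [59.2 69.2 74.5] x [64.6 80.9 88.4] y [-56.1 -49.6 -28.4]
s6 rim 330 z [56.8 60.9 63. ] x [-65.4  26.4  65.6] y [-57.1 -50.3  55.6]
w1 lidplate 0
w1 dark 357 z [58.8 70.8 72.9] x [64.9 73.6 85.3] y [38.7 47.3 55.8]
w1 dark 323 z [58.9 70.6 73.1] x [65.1 73.6 85.4] y [-7.   1.7  9.8]
w1 dark 300 z [59.1 70.1 72.9] x [64.8 73.9 85.3] y [-53.5 -43.3 -35.8]
w1 rim 2196 z [57.1 60.1 61.3] x [-64.5   4.6  65.7] y [-54.8   6.1  55.8]
```

```bash
python3 -m inch '[[1,0.07,-0.16,-0.5,0],[1,0,0,-1,0],[1,0,0,-0.8,0],[1,0,0,-0.4,0],[1,0,0,-0.3,0],[1,0,0,-0.2,0],[1,0,0,0,0]]'
python3 - <<'E'
from h import *
np.set_printoptions(precision=1,suppress=True)
snap('wrist','w7');snap('scene','s7')
s=get_state();print(s['ee_pos']*1000,s['contact_force'])
c,sn=np.cos(np.radians(3.05)),np.sin(np.radians(3.05));R=np.array([[c,sn],[-sn,c]])
ch=np.array([481.3,9.4])
for n in ['w7','s7']:
    d=load(n);P=cloud(d)*1000;z=P[...,2]
    hsv=cv2.cvtColor(d['color'],cv2.COLOR_RGB2HSV);H,S,V=[hsv[...,i].astype(int) for i in range(3)]
    L=(P[...,:2]-ch)@R.T
    near=(abs(L[...,0])<110)&(abs(L[...,1])<80)
    def ext(k,m):
        q=L[m]
        if len(q)>20: print(n,k,len(q),'z',np.percentile(z[m],[5,50,95]),'x',np.percentile(q[:,0],[.5,50,99.5]),'y',np.percentile(q[:,1],[.5,50,99.5]))
    ext('lid',near&(z>68)&(z<86)&(H>95)&(H<125)&(S>120))
    ext('rim',near&(z>56)&(z<64)&(S<60)&(L[...,0]<66))
E
```

```text
clock: 5.8
ee_pos: [0.4876, 0.0079, 0.0939]
tool_rot: [0.514, -0.486, 0.486, -0.514]
contact_force: [-0.3, 0.0, -1.9]
opening: 0.011
[487.9   7.9  94.4] [ 0.6 -0.1 -2.5]
w7 lid 23580 z [75.3 76.3 77.3] x [-63.8  -4.8  63.3] y [-34.7  23.   55.7]
w7 rim 643 z [57.6 59.9 61.1] x [-64.2  -0.4  64.6] y [54.6 55.4 56.1]
s7 lid 1432 z [75.8 78.1 80. ] x [-63.3  15.6  64.8] y [-55.8 -14.2  51.6]
s7 rim 213 z [56.6 60.7 63.2] x [-65.9   7.6  65.2] y [-56.9 -53.5  24. ]
```

View pics/w7.png

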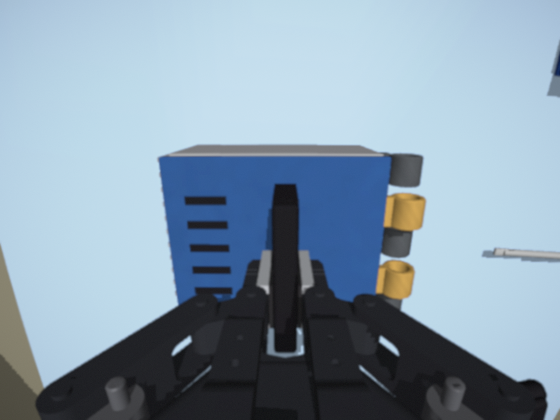

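View pics/s7.png

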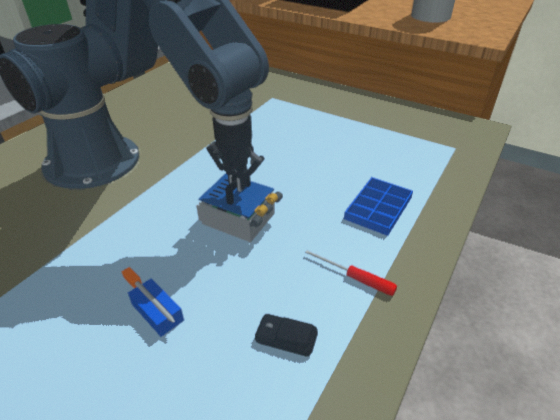

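The lid is aligned within about 1 mm in both views, with about 11 mm left to lower.

```bash
python3 -m inch '[[1,0,0.03,-0.2,0],[1,0,0,-0.2,0],[1,0,0,-0.2,0],[1,0,0,-0.15,0],[1,0,0,0,0]]'; python3 -m inch '[[1,0,0,-0.15,0],[1,0,0,-0.1,0],[1,0,0,0,0]]'
```

```text
clock: 6.32
ee_pos: [0.4876, 0.0082, 0.0865]
tool_rot: [0.514, -0.486, 0.486, -0.514]
contact_force: [-0.3, 0.5, -2.1]
opening: 0.0103
clock: 6.57
ee_pos: [0.4877, 0.0082, 0.0841]
tool_rot: [0.514, -0.486, 0.486, -0.514]
contact_force: [0.4, -0.3, -2.6]
opening: 0.0108
```

```bash
python3 -m inch '[[1,0,0,-0.1,0],[1,0,0,0,0]]';python3 -m inch '[[1,0,0,-0.05,0],[1,0,0,0,0]]';python3 -m inch '[[1,0,0,-0.05,0],[1,0,0,0,0]]'
```

```text
clock: 6.73
ee_pos: [0.4877, 0.0083, 0.0832]
tool_rot: [0.514, -0.486, 0.486, -0.514]
contact_force: [0.2, -0.1, -2.6]
opening: 0.0112
clock: 6.9
ee_pos: [0.4878, 0.0083, 0.0828]
tool_rot: [0.514, -0.486, 0.486, -0.514]
contact_force: [-0.2, 0.5, -2.9]
opening: 0.0109
clock: 7.07
ee_pos: [0.4878, 0.0082, 0.0826]
tool_rot: [-0.514, 0.486, -0.486, 0.514]
contact_force: [-2.1, -0.1, 3.8]
opening: 0.0108
```

The force reversed at the predicted height, so the lid is seated. Releasing.

```bash
python3 -m inch '[[0.7,0,0,0,0],[0.3,0,0,0,0],[0,0,0,0,0],[0,0,0,0,0],[0,0,0,1,0],[0,0,0,4,0],[0,0,0,4,0],[0,0,0,3,0]]'; python3 -m inch '[[0,0,0,2,0],[0,0,0,0,0],[0,0,0,0,0]]';python3 - <<'E'
from h import *
np.set_printoptions(precision=1,suppress=True)
snap('wrist','w8');snap('scene','s8')
s=get_state();print(s['ee_pos']*1000,s['contact_force'],s['clock'])
c,sn=np.cos(np.radians(3.05)),np.sin(np.radians(3.05));R=np.array([[c,sn],[-sn,c]])
ch=np.array([481.3,9.4])
for n in ['w8','s8']:
    d=load(n);P=cloud(d)*1000;z=P[...,2]
    hsv=cv2.cvtColor(d['color'],cv2.COLOR_RGB2HSV);H,S,V=[hsv[...,i].astype(int) for i in range(3)]
    L=(P[...,:2]-ch)@R.T
    near=(abs(L[...,0])<110)&(abs(L[...,1])<80)
    m=near&(z>58)&(z<72)&(H>95)&(H<125)&(S>120)
    r=cv2.minAreaRect(P[m][:,:2].astype(np.float32));print(n,r)
    A=np.c_[L[m],np.ones(m.sum())];co=np.linalg.lstsq(A,z[m],rcond=None)[0];print('plane tilt',np.round(co,4),'z',np.median(z[m]))
    for k,m in dict(brass=near&(H>12)&(H<28)&(S>110)&(z>55)&(L[...,0]>64),dark=near&(S<60)&(V<110)&(z>55)&(z<76)&(L[...,0]>67)).items():
        kk,lab,st,ce=cv2.connectedComponentsWithStats(m.astype(np.uint8))
        for i in range(1,kk):
            if st[i,4]>25:
                q=L[lab==i];print(n,k,st[i,4],'ztop',np.percentile(z[lab==i],[50,97]),'x',np.percentile(q[:,0],[50,99]),'y',np.percentile(q[:,1],[2,50,98]))
E
```

```text
clock: 7.73
ee_pos: [0.4881, 0.0082, 0.2058]
tool_rot: [-0.513, 0.485, -0.486, 0.514]
contact_force: [-0.1, -0.6, 1.0]
opening: 0.0856
clock: 7.98
ee_pos: [0.4881, 0.0082, 0.2236]
tool_rot: [-0.513, 0.485, -0.487, 0.514]
contact_force: [-0.3, 0.8, -0.5]
opening: 0.0857
[487.3   8.3 221.7] [ 0.7  0.  -0.3] 8.0833
w8 ((481.8343505859375, 10.748580932617188), (130.4512176513672, 108.43415069580078), 3.2108919620513916)
plane tilt [-0.  -0.  65.3] z 65.24315637280318
w8 brass 320 ztop [70.8 73.5] x [74.3 84.4] y [17.7 25.8 33.1]
w8 brass 328 ztop [70.7 73.2] x [74.9 84.4] y [-29.8 -19.5 -13. ]
w8 dark 348 ztop [71.  73.2] x [74.6 84.9] y [39.3 47.5 55.5]
w8 dark 349 ztop [70.7 73.1] x [75.2 85.2] y [-7.1  2.4  9.6]
w8 dark 311 ztop [70.2 73.3] x [75.3 85.2] y [-52.  -42.1 -36.4]
s8 ((483.8603210449219, 8.113174438476562), (133.92568969726562, 109.93502044677734), 3.2759718894958496)
plane tilt [-0.   0.  66.6] z 66.53192093022813
s8 brass 53 ztop [71.7 75.4] x [80.8 87.6] y [13.2 20.1 29.9]
s8 brass 64 ztop [71.2 75.2] x [81.1 88.1] y [-32.4 -24.6 -15.6]
s8 dark 36 ztop [70.3 74.3] x [81.4 86.8] y [36.1 42.4 49.4]
s8 dark 65 ztop [70.9 74.8] x [82.8 87.8] y [-10.6  -1.7   8.7]
s8 dark 79 ztop [70.  74.6] x [81.7 88. ] y [-55.4 -47.7 -37.6]
```

View pics/w8.png

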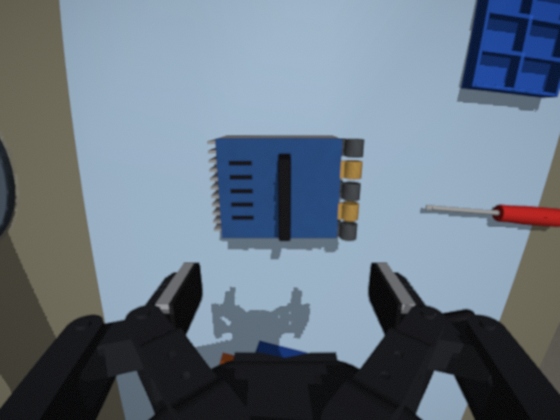

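The lid is seated flat and level. All five knuckles stand at the same height, with the brass ones centred between the dark ones at (353,170) and (349,211). Next is the pin.

```bash
python3 -m inch '[[0,-0.37,-1.71,0,-6.73],[0,-0.37,-1.71,0,-6.73],[0,-0.37,-1.71,0,-6.73],[0,-0.37,-1.71,0,-6.73],[0,-0.37,-1.71,0,-6.73],[0,-0.37,-1.71,0,-6.73],[0,-0.37,-1.71,0,-6.73],[0,-0.37,-1.71,0,-6.73]]'; python3 -m inch '[[0,-0.37,-1.71,0,-6.73],[0,-0.37,-1.71,0,-6.73],[0,-0.37,-1.71,0,-6.73],[0,-0.37,-1.71,0,-6.73],[0,-0.37,-1.71,0,-6.73],[0,-0.37,-1.71,0,-6.73],[0,-0.37,-1.71,0,-6.73],[0,-0.37,-1.71,0,-6.73]]'; python3 -m inch '[[0,0,0,0,0],[0,0,0,0,0],[0,0,0,0,0]]'; python3 - <<'E'
from h import *
from scipy.spatial.transform import Rotation as R
np.set_printoptions(precision=1,suppress=True)
d=snap('wrist','w9');s=get_state();M=R.from_quat(s['tool_rot']).as_matrix()
print(s['ee_pos']*1000,'jaw',np.degrees(np.arctan2(M[1,2],M[0,2])),s['qpos'],s['clock'])
E
```

```text
clock: 8.75
ee_pos: [0.4573, -0.1292, 0.2211]
tool_rot: [-0.237, 0.667, -0.666, 0.235]
contact_force: [-0.1, -0.0, 0.6]
opening: 0.085
clock: 9.42
ee_pos: [0.4278, -0.2658, 0.221]
tool_rot: [0.09, 0.702, -0.701, -0.092]
contact_force: [0.4, 0.1, 0.8]
opening: 0.0859
clock: 9.67
ee_pos: [0.4283, -0.2647, 0.2215]
tool_rot: [0.088, 0.702, -0.701, -0.089]
contact_force: [0.1, -0.8, 0.8]
opening: 0.0857
[ 428.5 -264.5  221.7] jaw -104.33132487486074 [-0.6  0.3  1.8  0.   1.1  1.2] 9.7167
```

View pics/w9.png

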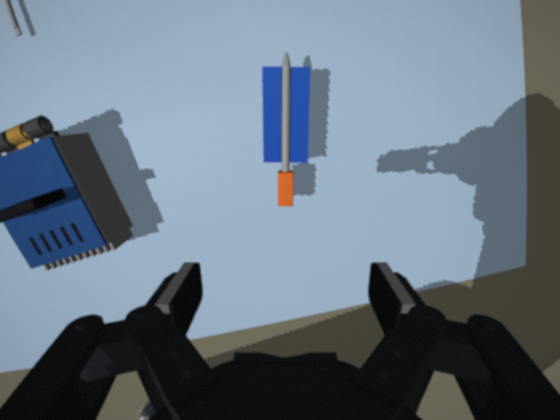

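```bash
python3 - <<'E'
from h import *
np.set_printoptions(precision=2,suppress=True)
d=load('w9');P=cloud(d)*1000;z=P[...,2]
hsv=cv2.cvtColor(d['color'],cv2.COLOR_RGB2HSV);H,S,V=[hsv[...,i].astype(int) for i in range(3)]
v,u=np.mgrid[0:420,0:560]
reg=(u>255)&(u<320)&(v>45)&(v<215)
org=reg&(H>4)&(H<16)&(S>170)&(V>120)
tp=org&(z>40)&(z<47)
r=cv2.minAreaRect(P[tp][:,:2].astype(np.float32));print('head top',np.percentile(z[tp],[5,50,95]),r)
sh=reg&(S<90)&(z>30)&(z<46)&(v<165)
q=P[sh]
print('shaft n',len(q),'ztop',np.percentile(q[:,2],[50,95]))
vx,vy,x0,y0=cv2.fitLine(q[:,:2].astype(np.float32),cv2.DIST_HUBER,0,.01,.01).ravel();print('yaw',np.degrees(np.arctan2(vy,vx))%180-180,'at x=428 y=',y0+vy/vx*(428-x0))
t=(q[:,:2]-[x0,y0])@[vx,vy];i=np.argmax(t*np.sign(vx));print('tip',q[i])
re=reg&(H>95)&(H<125)&(S>120)&(z>30)&(z<42);r=cv2.minAreaRect(P[re][:,:2].astype(np.float32));print('rest',np.median(z[re]),r)
# two-view triangulation of head centroid: wrist vs top
dt=load('top0');h2=cv2.cvtColor(dt['color'],cv2.COLOR_RGB2HSV);ot=((h2[...,0]>4)&(h2[...,0]<16)&(h2[...,1]>170)&(h2[...,2]>120)&(u>370)&(u<410)&(v>270)&(v<310))
o1,r1=ray(d,[u[org].mean(),v[org].mean()]);o2,r2=ray(dt,[u[ot].mean(),v[ot].mean()])
A=np.c_[r1[0],-r2[0]];t=np.linalg.lstsq(A,o2-o1,rcond=None)[0];print('tri',(o1+r1[0]*t[0])*1000,(o2+r2[0]*t[1])*1000)
E
```

```text
head top [42.42 43.62 44.81] ((427.3414306640625, -264.4709167480469), (14.621026992797852, 36.862361907958984), 75.46855163574219)
shaft n 888 ztop [38.22 39.81]
yaw -14.544144 at x=428 y= -263.8723
tip [ 565.18 -301.2    34.13]
rest 37.09881593702641 ((503.48095703125, -284.0140686035156), (49.21757507324219, 98.99191284179688), 75.12496948242188)
tri [ 428.41 -264.35   45.77] [ 428.36 -264.37   45.78]
```

```bash
python3 -m inch '[[0,-0.2,0,-3,-0.2],[0,0,0,-4,0],[0,0,0,-4,0],[0,0,0,-4,0],[0,0,0,-3,0],[0,0,0,-2,0],[0,0,0,-0.6,0],[0,0,0,0,0]]'; python3 -m inch '[[0,0,0,0,0],[0,0,0,0,0]]'; python3 -c "
from h import *
snap('wrist','w10');s=get_state();print(s['ee_pos'],s['contact_force'])"
```

```text
clock: 10.38
ee_pos: [0.4261, -0.2643, 0.0152]
tool_rot: [0.089, 0.702, -0.701, -0.091]
contact_force: [0.2, 0.6, -0.2]
opening: 0.0857
clock: 10.55
ee_pos: [0.4274, -0.2657, 0.0177]
tool_rot: [-0.091, -0.701, 0.702, 0.089]
contact_force: [-0.2, 0.0, -0.6]
opening: 0.0853
[ 0.42740277 -0.26576838  0.01777989] [-0.05201186 -0.09122347  0.43305501]
```

View pics/w10.png

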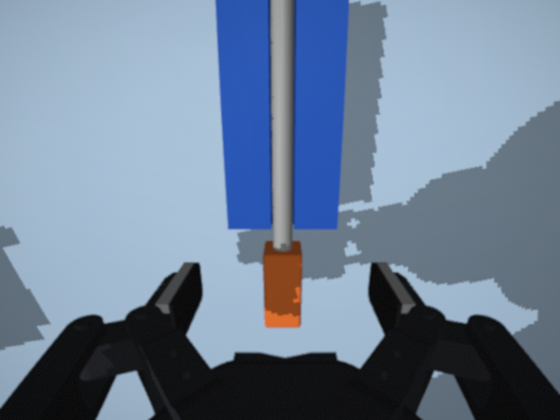

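The orange head at (282,285) is about 1.4 mm off the jaw mid-plane (column 285–286), which agrees with the state reading. I'll correct that and close.

```bash
python3 -m inch '[[0,0,0.13,-0.15,0],[0,0,0,0,0],[0.5,0,0,0,0],[1,0,0,0,0],[1,0,0,0,0],[1,0,0,0,0],[1,0,0,0,0],[1,0,0,0,0]]' 60; python3 -c "
from h import *
snap('wrist','w11');s=get_state();print(s['ee_pos'],s['contact_force'],s['opening'],s['clock'])"
```

```text
clock: 11.27
ee_pos: [0.4266, -0.2641, 0.0148]
tool_rot: [0.09, 0.701, -0.701, -0.09]
contact_force: [-1.5, 1.3, 2.3]
opening: 0.0168
[ 0.4265944  -0.26409671  0.01485881] [-0.78931082  0.09002217  1.12843644] 0.01647639780753214 11.3167
```

View pics/w11.png

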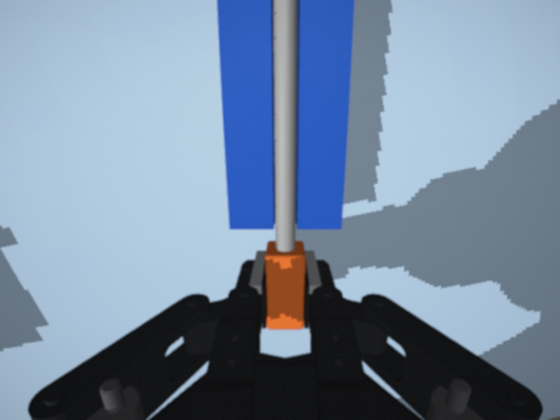

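The head is held squarely at (285,290). Lifting, then turning it toward the hinge.

```bash
python3 -m inch '[[1,0,0,0.5,0],[1,0,0,1.5,0],[1,0,0,3,0],[1,0,0,3.5,0],[1,0,0,2.5,0],[1,0.9,0.32,1,3],[1,0.9,0.32,0,6],[1,0.9,0.32,0,6.7]]'; python3 -m inch '[[1,0.9,0.32,0,6.7],[1,0.9,0.32,0,6.7],[1,0.9,0.32,0,6.7],[1,0.9,0.32,0,6.7],[1,0.9,0.32,0,6.7],[1,0.9,0.32,0,6.7],[1,0.9,0.32,0,6.7],[1,0.9,0.32,0,6.7]]';python3 -m inch '[[1,0.9,0.32,0,6.7],[1,0.9,0.32,0,6.7],[1,0.9,0.32,0,6.7],[1,0.9,0.32,0,6.7],[1,0.9,0.32,-1,6.7],[1,0,0.4,-2,5.6],[1,0,0,-1,0],[1,0,0,0,0]]';python3 - <<'E'
from h import *
from scipy.spatial.transform import Rotation as R
np.set_printoptions(precision=1,suppress=True)
s=get_state();M=R.from_quat(s['tool_rot']).as_matrix()
print(s['ee_pos']*1000,'jaw',np.degrees(np.arctan2(M[1,2],M[0,2])),s['clock'],s['opening'])
E
```

```text
clock: 11.98
ee_pos: [0.4541, -0.2545, 0.1361]
tool_rot: [0.007, -0.707, 0.707, -0.008]
contact_force: [-0.2, 0.4, -2.0]
opening: 0.0167
clock: 12.65
ee_pos: [0.5258, -0.2286, 0.1349]
tool_rot: [-0.326, 0.627, -0.627, 0.326]
contact_force: [-0.8, 0.3, -1.6]
opening: 0.0168
clock: 13.32
ee_pos: [0.5691, -0.2082, 0.0926]
tool_rot: [0.516, -0.486, 0.483, -0.515]
contact_force: [0.0, 0.4, -0.4]
opening: 0.0169
[ 569.1 -208.2   92.6] jaw 3.5501599158778143 13.3167 0.016913312155065686
```

```bash
python3 -m inch '[[1,0,0,-2,-0.4],[1,0,0,-2,0],[1,0,0,-1,0],[1,0,0,0,0],[1,0,0,0,0],[1,0,0,0,0]]';python3 - <<'E'
from h import *
from scipy.spatial.transform import Rotation as R
np.set_printoptions(precision=1,suppress=True)
for c in ['wrist','scene','top']: snap(c,c[0]+'12')
s=get_state();M=R.from_quat(s['tool_rot']).as_matrix()
print(s['ee_pos']*1000,'jaw',np.degrees(np.arctan2(M[1,2],M[0,2])),s['clock'],s['opening'])
E
```

```text
clock: 13.82
ee_pos: [0.5712, -0.2093, 0.0461]
tool_rot: [-0.514, 0.485, -0.486, 0.514]
contact_force: [0.1, 0.8, -1.7]
opening: 0.017
[ 571.1 -209.1   45.9] jaw 3.2913028073615522 13.9667 0.017350475296369374
```

View pics/w12.png

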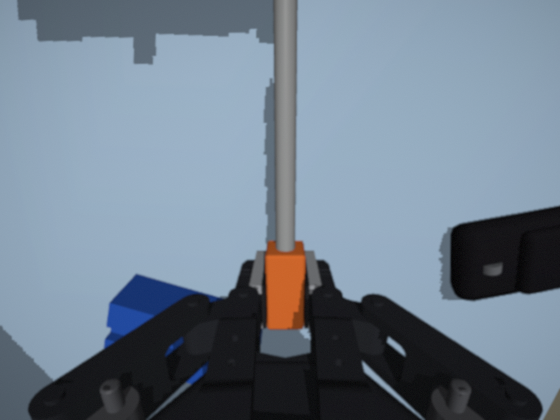

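View pics/s12.png

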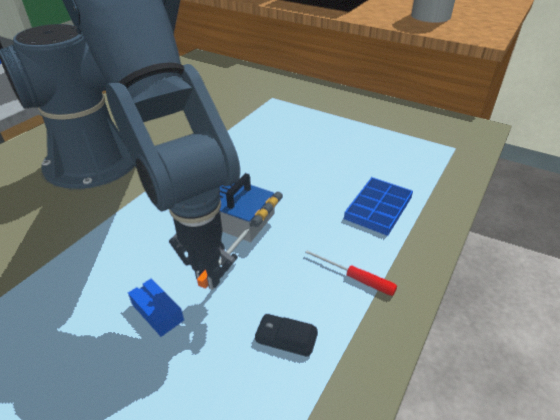

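View pics/t12.png

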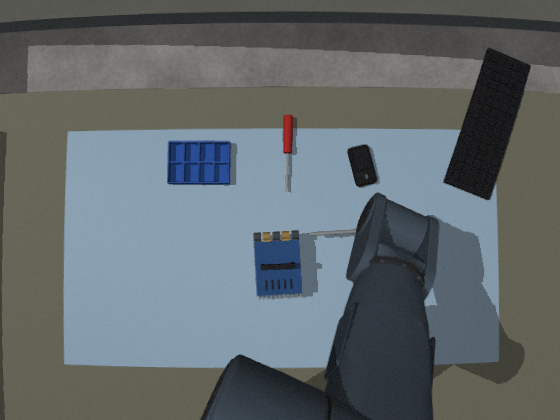

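Both fixed views show the pin level and pointing at the near knuckle: top view tip near (300,235), scene view tip near (255,228).

```bash
cat > ax.py <<'E'
from h import *
np.set_printoptions(precision=2,suppress=True)
def an(tag,full=True):
    d=load(tag);P=cloud(d)*1000;z=P[...,2]
    c,sn=np.cos(np.radians(3.1)),np.sin(np.radians(3.1));R=np.array([[c,sn],[-sn,c]])
    L=(P[...,:2]-np.array([481.3,9.4]))@R.T
    a=(abs(L[...,0]-78)<16)
    k=a&(L[...,0]>68)&(abs(L[...,1])<56)&(z>50)&(z<80)
    p=(abs(L[...,0]-78)<12)&(L[...,1]<-58)&(L[...,1]>-170)&(z>45)&(z<80)
    for n,m in (('knuckle',k),('pin',p)):
        q=np.c_[L[m],z[m]]; out=[]
        b0,b1,st=(-56,56,1000) if n=='knuckle' else (-170,-58,1000)
        segs=[(-55,-37),(-32,-14),(-9,9),(14,32),(37,55)] if n=='knuckle' else [(y,y+14) for y in range(-170,-58,14)]
        for s in segs:
            w=q[(q[:,1]>s[0])&(q[:,1]<s[1])]
            if len(w)>8: 
                top=w[w[:,2]>np.percentile(w[:,2],97)-2]
                out.append([w[:,1].mean(),w[:,0].min(),w[:,0].max(),top[:,0].mean(),np.percentile(w[:,2],95),len(w)])
        print(tag,n,'y,xmin,xmax,xtop,ztop,n');print(np.array(out))
    if p.any(): print('tip y',np.percentile(L[p][:,1],99.5))
E
python3 -c "
from ax import *
an('t12');an('s12');an('w12')"
```

```text
t12 knuckle y,xmin,xmax,xtop,ztop,n
[[-46.22  69.16  88.83  79.61  74.07  63.  ]
 [-23.34  68.16  88.34  78.05  73.97  64.  ]
 [ -0.37  69.43  88.93  77.92  74.51  59.  ]
 [ 22.4   68.44  88.58  80.37  73.82  63.  ]
 [ 46.17  68.01  87.53  80.98  74.87  58.  ]]
t12 pin y,xmin,xmax,xtop,ztop,n
[[-163.07   74.5    82.5    78.7    72.38   24.  ]
 [-148.43   73.66   80.93   77.77   72.99   18.  ]
 [-135.     73.81   81.79   78.43   73.43   22.  ]
 [-121.41   74.56   82.52   77.07   71.59   23.  ]
 [-106.51   73.55   80.94   77.95   73.17   20.  ]
 [ -93.13   73.85   81.66   79.26   71.34   22.  ]]
tip y -81.73195013617462
s12 knuckle y,xmin,xmax,xtop,ztop,n
[[-47.99  68.42  88.06  79.    74.76  95.  ]
 [-24.09  68.21  88.31  78.5   74.56  76.  ]
 [ -0.46  69.53  87.67  77.96  74.8   61.  ]
 [ 21.76  69.23  88.04  78.09  74.62  69.  ]
 [ 45.16  68.56  87.93  80.35  75.39  60.  ]]
s12 pin y,xmin,xmax,xtop,ztop,n
[[-149.33   74.75   81.97   78.36   72.45   24.  ]
 [-135.74   73.49   82.63   78.18   72.25   28.  ]
 [-120.93   73.2    81.88   77.24   72.42   26.  ]
 [-107.06   74.01   81.68   78.76   72.47   25.  ]
 [ -93.9    74.09   82.57   77.9    72.38   22.  ]]
tip y -81.16635851327428
w12 knuckle y,xmin,xmax,xtop,ztop,n
[]
w12 pin y,xmin,xmax,xtop,ztop,n
[[-162.83   72.49   81.53   77.02   70.76  730.  ]
 [-148.93   72.64   81.32   77.01   70.71  790.  ]
 [-134.81   72.74   81.49   76.99   70.68  831.  ]
 [-120.95   72.79   81.41   76.99   70.7   927.  ]
 [-108.64   72.5    81.18   77.04   70.6   742.  ]]
tip y -103.5810386474096
```

```bash
python3 -m inch '[[1,0.03,0,-0.3,-0.1],[1,0,0,0,0],[1,-0.05,1,0,0],[1,-0.03,0.5,0,0],[1,0,0,0,0],[1,0,0,0,0]]';python3 - <<'E'
from ax import *
for c in ['wrist','scene','top']: snap(c,c[0]+'13')
s=get_state();print(s['ee_pos']*1000,s['contact_force'],s['clock'])
an('t13');an('s13')
an('w13')
E
```

```text
clock: 14.47
ee_pos: [0.5701, -0.1933, 0.0419]
tool_rot: [0.514, -0.486, 0.486, -0.514]
contact_force: [-0.7, -0.3, -1.3]
opening: 0.0169
[ 570.15 -193.93   41.84] [-0.19  0.17 -0.98] 14.6167
t13 knuckle y,xmin,xmax,xtop,ztop,n
[[-46.23  69.15  88.84  78.    74.09  62.  ]
 [-23.34  68.17  88.37  79.13  74.94  64.  ]
 [ -0.37  69.4   88.91  80.06  74.63  59.  ]
 [ 22.4   68.43  88.56  78.78  74.11  63.  ]
 [ 46.18  68.02  87.53  79.11  74.76  58.  ]]
t13 pin y,xmin,xmax,xtop,ztop,n
[[-163.5    74.48   82.51   77.43   68.58   23.  ]
 [-148.58   73.65   80.93   78.65   68.73   19.  ]
 [-134.63   73.8    81.81   78.25   67.88   23.  ]
 [-121.28   74.54   82.52   77.46   68.97   21.  ]
 [-107.12   73.68   80.96   78.66   68.39   19.  ]
 [ -92.63   73.83   81.83   77.81   67.44   23.  ]
 [ -78.72   74.7    82.38   79.35   68.38   21.  ]]
tip y -66.88026413337676
s13 knuckle y,xmin,xmax,xtop,ztop,n
[[-48.01  68.5   87.54  78.61  74.88  94.  ]
 [-24.15  69.42  88.33  78.2   74.67  73.  ]
 [ -0.84  70.3   87.83  77.99  74.39  66.  ]
 [ 22.21  69.04  87.58  78.55  74.88  65.  ]
 [ 45.31  69.33  87.32  77.84  74.2   59.  ]]
s13 pin y,xmin,xmax,xtop,ztop,n
[[-163.98   75.1    80.76   77.21   67.96   11.  ]
 [-134.4    75.68   82.31   78.39   68.56   21.  ]
 [-121.48   74.06   82.02   77.39   68.19   27.  ]
 [-106.84   72.5    81.35   77.89   68.12   24.  ]
 [ -93.4    73.31   82.08   77.63   68.75   25.  ]
 [ -79.41   72.37   81.43   78.06   68.92   21.  ]]
tip y -65.98809941657348
w13 knuckle y,xmin,xmax,xtop,ztop,n
[]
w13 pin y,xmin,xmax,xtop,ztop,n
[[-162.95   72.71   81.16   76.87   66.6   625.  ]
 [-148.79   72.35   81.38   76.87   66.55  719.  ]
 [-134.84   72.47   81.24   76.78   66.63  781.  ]
 [-120.84   72.57   81.32   76.8    66.56  807.  ]
 [-106.91   72.61   81.27   77.02   66.56  917.  ]
 [ -93.63   72.4    81.1    76.89   66.53  875.  ]]
tip y -87.67410274829828
```

View pics/s13.png

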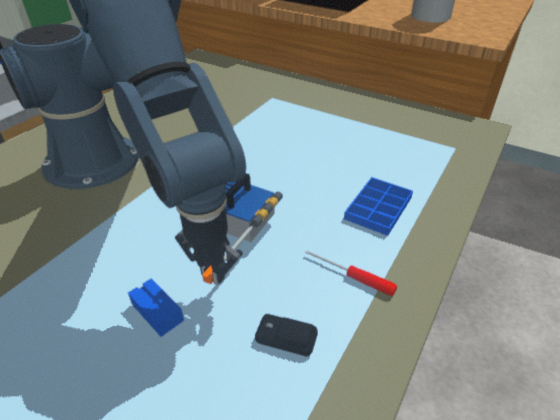

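Pin axis is about 0.8 mm low and 0.4 mm short in x. I'll correct both and start the insertion.

```bash
python3 -m inch '[[1,0.04,0,0.08,0],[1,-0.04,0.7,0,0],[1,-0.04,0.7,0,0],[1,-0.04,0.7,0,0],[1,0,0,0,0]]'; python3 -m inch '[[1,-0.03,0.5,0,0],[1,-0.03,0.5,0,0],[1,0,0,0,0]]'
```

```text
clock: 15.03
ee_pos: [0.569, -0.1713, 0.0425]
tool_rot: [0.514, -0.486, 0.485, -0.514]
contact_force: [-0.4, -0.3, -1.7]
opening: 0.0168
clock: 15.28
ee_pos: [0.5686, -0.1619, 0.0426]
tool_rot: [0.514, -0.486, 0.486, -0.514]
contact_force: [-0.3, 0.1, -0.1]
opening: 0.0171
```

```bash
python3 - <<'E'
from ax import *
snap('wrist','w14');snap('top','t14');an('w14');an('t14')
E
```

```text
w14 knuckle y,xmin,xmax,xtop,ztop,n
[[-53.99  68.03  86.58  76.99  59.22 129.  ]]
w14 pin y,xmin,xmax,xtop,ztop,n
[[-163.33   66.03   90.     78.11   79.36 1606.  ]
 [-151.54   68.27   85.9    76.77   70.85  989.  ]
 [-134.94   72.85   81.34   77.08   67.3   613.  ]
 [-120.8    72.49   81.57   77.02   67.27  689.  ]
 [-106.94   72.6    81.41   76.99   67.25  774.  ]
 [ -92.98   72.71   81.22   77.     67.26  801.  ]
 [ -78.88   72.74   81.49   77.09   67.28  895.  ]
 [ -64.97   72.88   81.33   77.09   67.26  961.  ]]
tip y -58.53126525995799
t14 knuckle y,xmin,xmax,xtop,ztop,n
[[-46.36  69.16  88.8   78.04  75.75  64.  ]
 [-23.35  68.16  88.34  79.66  74.78  64.  ]
 [ -0.37  69.43  88.89  79.48  74.5   59.  ]
 [ 22.4   68.43  88.58  77.35  74.5   63.  ]
 [ 46.01  68.02  87.53  78.51  74.83  59.  ]]
t14 pin y,xmin,xmax,xtop,ztop,n
[[-132.55   74.25   81.8    78.09   67.72   12.  ]
 [-121.51   74.54   82.67   77.98   68.78   24.  ]
 [-107.39   75.39   80.96   79.45   69.49   18.  ]
 [ -92.8    73.83   81.81   78.82   69.96   24.  ]
 [ -78.53   74.7    82.68   76.61   69.2    23.  ]
 [ -65.27   75.42   80.96   78.91   68.53   16.  ]]
tip y -59.98704848280493
```

View pics/w14.png

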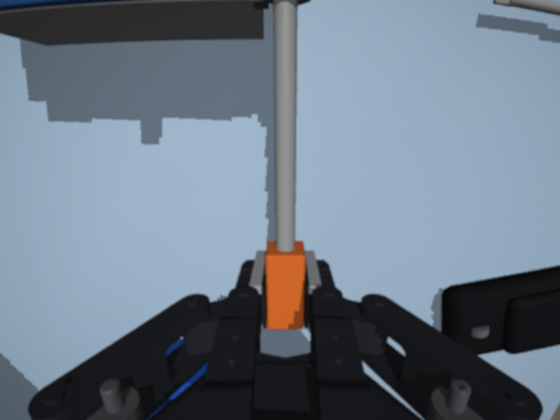

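The shaft enters the near knuckle centred: pin x 77.0 against knuckle 77.3 in the same view. Continuing.

```bash
python3 -m inch '[[1,-0.03,0.6,0,0],[1,-0.03,0.6,0,0],[1,-0.03,0.6,0,0],[1,-0.03,0.6,0,0],[1,-0.03,0.6,0,0]]'; python3 -m inch '[[1,-0.03,0.6,0,0],[1,-0.03,0.6,0,0],[1,-0.03,0.6,0,0],[1,-0.03,0.6,0,0]]'
```

```text
clock: 15.8
ee_pos: [0.5671, -0.1321, 0.0426]
tool_rot: [0.514, -0.486, 0.486, -0.514]
contact_force: [0.8, 0.1, -0.4]
opening: 0.0174
clock: 16.13
ee_pos: [0.566, -0.1082, 0.0426]
tool_rot: [0.514, -0.486, 0.486, -0.514]
contact_force: [-0.1, 0.4, -1.5]
opening: 0.0172
```

```bash
python3 -m inch '[[1,-0.03,0.6,0,0],[1,-0.03,0.6,0,0],[1,-0.03,0.6,0,0],[1,0,0,0,0]]'; python3 -m inch '[[1,-0.03,0.6,0,0],[1,-0.03,0.6,0,0],[1,-0.03,0.5,0,0],[1,0,0,0,0]]'; python3 - <<'E'
from ax import *
for c in ['wrist','scene','top']: snap(c,c[0]+'15')
s=get_state();print(s['ee_pos']*1000,s['contact_force'],s['clock'])
E
```

```text
clock: 16.47
ee_pos: [0.565, -0.0898, 0.0426]
tool_rot: [0.514, -0.486, 0.486, -0.514]
contact_force: [-0.8, -0.8, -0.2]
opening: 0.017
clock: 16.8
ee_pos: [0.564, -0.0729, 0.0425]
tool_rot: [0.514, -0.486, 0.486, -0.514]
contact_force: [-0.2, -0.1, -1.1]
opening: 0.0168
[564.2  -73.89  42.6 ] [ 0.13 -0.16 -0.51] 16.95
```

View pics/w15.png

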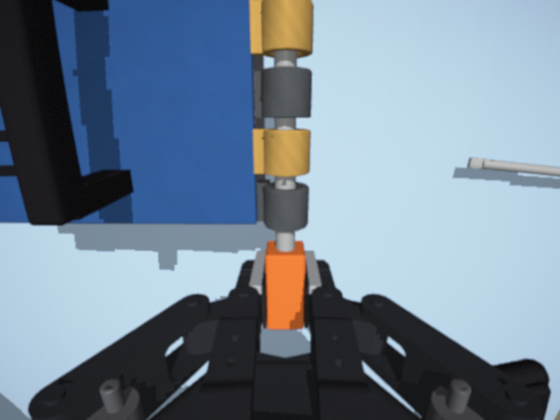

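View pics/s15.png

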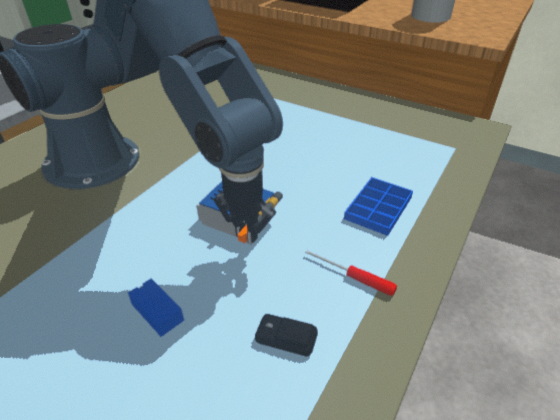

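The pin shows in the gaps between the knuckles and is centred (column 286). The head face at row 243 has a small gap to the near knuckle at row 228.

```bash
cat > gap.py <<'E'
from ax import *
def gap(tag):
    d=load(tag);P=cloud(d)*1000;z=P[...,2]
    hsv=cv2.cvtColor(d['color'],cv2.COLOR_RGB2HSV);H,S,V=[hsv[...,i].astype(int) for i in range(3)]
    c,sn=np.cos(np.radians(3.1)),np.sin(np.radians(3.1));R=np.array([[c,sn],[-sn,c]])
    L=(P[...,:2]-np.array([481.3,9.4]))@R.T
    o=(H>4)&(H<16)&(S>170)&(V>90)&(L[...,1]<-40)&(abs(L[...,0]-78)<14)&(z>66)&(z<76)
    k=(S<60)&(V<110)&(abs(L[...,0]-78)<7)&(L[...,1]>-60)&(L[...,1]<-35)&(z>68)&(z<76)
    print('head',np.percentile(L[o],[1,50,99],axis=0),np.median(z[o]),'knuckle',np.percentile(L[k],[1,50,99],axis=0),np.median(z[k]))
    print('gap',np.percentile(L[k][:,1],1)-np.percentile(L[o][:,1],99))
E
python3 -c "
from gap import *
gap('w15')"
```

```text
head [[  69.22 -104.02]
 [  77.7   -82.27]
 [  86.1   -65.69]] 71.0859068551824 knuckle [[ 71.29 -53.59]
 [ 77.99 -44.39]
 [ 84.81 -36.16]] 71.66267398323198
gap 12.103536905054192
```

```bash
python3 -m inch '[[1,-0.02,0.4,0,0],[1,-0.02,0.4,0,0],[1,0,0,0,0],[1,0,0,0,0]]'; python3 -m inch '[[1,0,0.1,0,0],[1,0,0.1,0,0],[1,0,0,0,0],[1,0,0,0,0]]'; python3 -c "
from gap import *
snap('wrist','w16');gap('w16')"
```

```text
clock: 17.28
ee_pos: [0.5638, -0.0656, 0.0426]
tool_rot: [0.514, -0.486, 0.486, -0.514]
contact_force: [-0.7, -1.3, -0.6]
opening: 0.017
clock: 17.62
ee_pos: [0.5637, -0.0639, 0.0426]
tool_rot: [0.514, -0.486, 0.486, -0.514]
contact_force: [-0.2, 0.4, -1.6]
opening: 0.0171
head [[ 69.4  -94.88]
 [ 77.92 -73.02]
 [ 86.34 -56.58]] 71.09503832991246 knuckle [[ 71.1  -53.26]
 [ 77.87 -44.03]
 [ 84.8  -36.12]] 71.64534462323397
gap 3.3232917773255295
```

```bash
python3 -m inch '[[1,0,0.1,0,0],[1,0,0,0,0]]'; python3 -m inch '[[1,0,0.08,0,0],[1,0,0,0,0]]';python3 -m inch '[[1,0,0.05,0,0],[1,0,0,0,0]]'; python3 -c "
from gap import *
snap('wrist','w17');gap('w17')"
```

```text
clock: 17.83
ee_pos: [0.5638, -0.0628, 0.0426]
tool_rot: [-0.514, 0.486, -0.486, 0.514]
contact_force: [0.3, -0.1, -0.1]
opening: 0.0171
clock: 18.0
ee_pos: [0.5638, -0.0619, 0.0426]
tool_rot: [-0.514, 0.486, -0.486, 0.514]
contact_force: [-0.2, -0.8, -0.8]
opening: 0.0175
clock: 18.17
ee_pos: [0.5637, -0.0615, 0.0426]
tool_rot: [0.514, -0.486, 0.486, -0.514]
contact_force: [-0.3, 0.0, -0.7]
opening: 0.017
head [[ 69.53 -92.48]
 [ 78.06 -71.55]
 [ 86.48 -54.53]] 71.1515982050663 knuckle [[ 71.08 -52.94]
 [ 77.99 -43.96]
 [ 84.89 -36.1 ]] 71.67388865722067
gap 1.5883333624965204
```

View pics/w17.png

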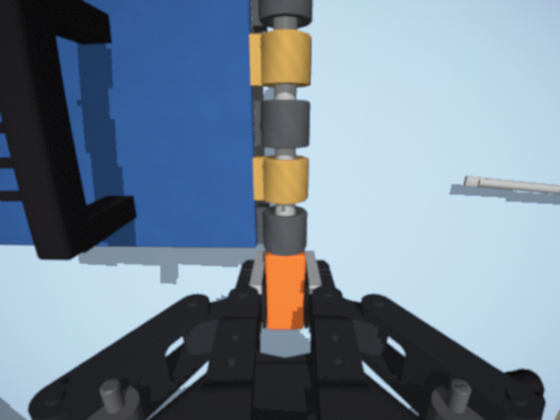

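```bash
python3 -m inch '[[1,0,0.05,0,0],[1,0,0,0,0]]'; python3 -m inch '[[1,0,0.05,0,0],[1,0,0,0,0]]';python3 -m inch '[[1,0,0.05,0,0],[1,0,0,0,0]]'
```

```text
clock: 18.38
ee_pos: [0.5638, -0.0613, 0.0426]
tool_rot: [0.514, -0.486, 0.486, -0.514]
contact_force: [-0.2, -2.9, -1.8]
opening: 0.0172
clock: 18.55
ee_pos: [0.5638, -0.0612, 0.0426]
tool_rot: [0.514, -0.486, 0.486, -0.514]
contact_force: [-0.6, -6.5, -1.9]
opening: 0.0173
clock: 18.72
ee_pos: [0.5638, -0.0612, 0.0426]
tool_rot: [0.514, -0.485, 0.486, -0.514]
contact_force: [-1.0, -11.4, -2.0]
opening: 0.017
```

The head is home: force rose smoothly to 11 N with no further travel. I'll unload and release.

```bash
python3 -m inch '[[1,0,-0.12,-0.1,0],[1,0,0,0,0]]'; python3 -m inch '[[0.7,0,0,0,0],[0.4,0,0,0,0],[0,0,0,0,0],[0,0,0,0,0],[0,0,0,0,0],[0,0,0,0,0]]'; python3 -c "
from gap import *
snap('wrist','w18');gap('w18')"
```

```text
clock: 18.88
ee_pos: [0.5637, -0.0613, 0.0415]
tool_rot: [-0.514, 0.486, -0.486, 0.514]
contact_force: [0.4, -0.1, -0.9]
opening: 0.0171
clock: 19.38
ee_pos: [0.5638, -0.0612, 0.0416]
tool_rot: [-0.514, 0.486, -0.486, 0.514]
contact_force: [0.3, 0.8, -0.5]
opening: 0.0838
head [[ 69.69 -92.46]
 [ 77.7  -72.37]
 [ 86.08 -54.79]] 69.57016496510965 knuckle [[ 71.18 -52.79]
 [ 78.02 -44.  ]
 [ 84.85 -36.08]] 71.66943529254182
gap 2.0027760433567963
```

View pics/w18.png

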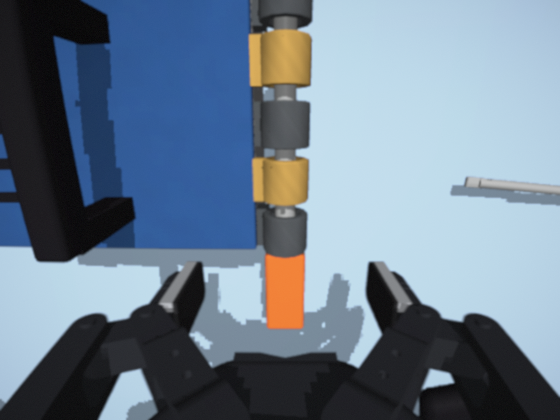

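Released, and the fingers are clear of the head on both sides. I'll retreat straight up and check.

```bash
python3 -m inch '[[0,0,0,1,0],[0,0,0,3,0],[0,0,0,4,0],[0,0,0,4,0],[0,0,-2,3,0],[0,-1,-3,0,0],[0,-1,-3,0,0],[0,-1,-3,0,0]]'; python3 -m inch '[[0,-1,-3,0,0],[0,-1,-3,0,0],[0,0,0,0,0],[0,0,0,0,0]]'; python3 - <<'E'
from ax import *
for c in ['scene','top']: snap(c,c[0]+'19')
s=get_state();print(s['ee_pos']*1000,s['contact_force'],s['clock'])
for t,a in (('t19','top0'),('s19','scene0')):
    d=load(t);P=cloud(d)*1000;z=P[...,2];hsv=cv2.cvtColor(d['color'],cv2.COLOR_RGB2HSV);H,S,V=[hsv[...,i].astype(int) for i in range(3)]
    c,sn=np.cos(np.radians(3.1)),np.sin(np.radians(3.1));R=np.array([[c,sn],[-sn,c]])
    L=(P[...,:2]-np.array([481.3,9.4]))@R.T
    o=(H>4)&(H<16)&(S>170)&(V>90)&(abs(L[...,0]-78)<16)&(abs(L[...,1]+75)<40)&(z>40)
    print(t,'head',np.percentile(L[o],[2,98],axis=0))
    tip=(abs(L[...,0]-78)<9)&(L[...,1]>57)&(L[...,1]<90)&(z>50)&(z<75);print('tip pts',tip.sum(),np.percentile(L[tip],[2,98],axis=0) if tip.any() else '')
    m=(abs(L[...,0])<66)&(abs(L[...,1])<60)&(H>95)&(H<125)&(S>120)&(z>58)&(z<72)
    print('lid',cv2.minAreaRect(P[m][:,:2].astype(np.float32)),np.linalg.lstsq(np.c_[L[m],np.ones(m.sum())],z[m],rcond=None)[0])
E
```

```text
clock: 20.1
ee_pos: [0.5334, -0.1723, 0.1931]
tool_rot: [-0.514, 0.485, -0.486, 0.514]
contact_force: [0.0, 0.5, -0.3]
opening: 0.0852
clock: 20.43
ee_pos: [0.5133, -0.2324, 0.1923]
tool_rot: [-0.513, 0.486, -0.487, 0.513]
contact_force: [0.0, 1.1, 0.4]
opening: 0.0849
[ 513.89 -230.73  191.99] [ 0.79 -0.52  0.75] 20.5333
t19 head [[ 72.02 -94.01]
 [ 86.75 -57.42]]
tip pts 9 [[75.76 58.74]
 [80.84 66.03]]
lid ((482.64642333984375, 8.074310302734375), (128.60267639160156, 107.84790802001953), 3.14853835105896) [ 0.    0.   65.32]
s19 head [[ 71.01 -95.87]
 [ 87.44 -58.55]]
tip pts 3 [[76.59 63.6 ]
 [80.87 69.16]]
lid ((481.6033630371094, 7.711643218994141), (131.45095825195312, 110.6238021850586), 2.706373453140259) [-0.    0.   66.55]
```

View pics/s19.png

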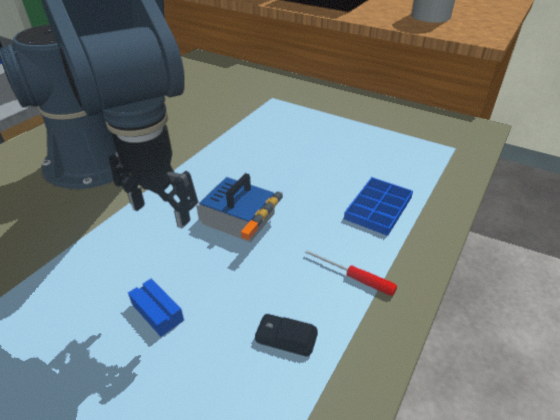

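View pics/t19.png

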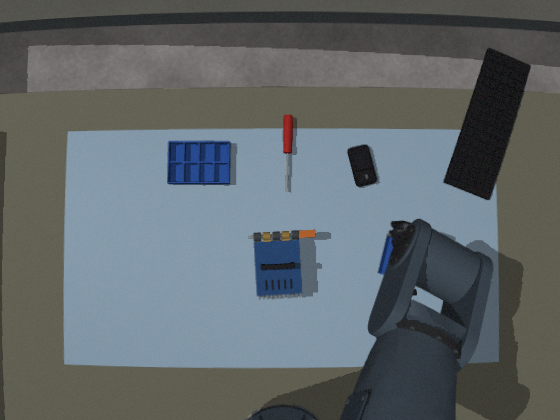

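The head is against the near knuckle at (307,234) in the top view, the tip sticks out past the far one at (250,236), and the bystanders haven't moved. Handing in.

```bash
python3 -c "
from bench import *
print(finish_job()); s=get_state(); print(s['clock'])"
```

```text
the job is handed in; nothing more can be done
None
the job is handed in; nothing more can be done
```

The lid is back on the chassis and the pin is through all five knuckles with its head home. I handed the job in at about 20.5 s of the 58 s allowed, and `finish_job()` gave no verdict.

**Lid:** I gripped it by the handle bar and lowered it slowly until the force just reversed, to about 4 N. After release the cameras showed it level, with its yaw within about 0.4° of the chassis. All five knuckles stood at the same height, and the brass ones were centred between the dark ones.

**Pin:** I gripped it by the orange head, turned it to the chassis's −y side and slid it in with no noticeable resistance. At the end I pressed the head against the first knuckle until the wrist force reached about 11 N, then unloaded and released it.

**Last checks:**
- **Head position:** by the top and scene views, the head's face is about 1–2 mm from the bore's mouth.
- **Tip:** it shows beyond the far knuckle.
- **Surroundings:** the tray, screwdriver and mouse look unmoved, and the gripper is clear of everything.

**Disagreements:**
- **Head gap:** the wrist camera read about 2 mm between head and knuckle after release, although the contact force showed they touched. I put this down to depth error at the edges, and it is within the 6 mm tolerance either way.
- **Positions between cameras:** these differed by 1–3 mm, so I aligned the parts using measurements relative to each other.
- **Tip protrusion:** the fixed cameras read 11–14 mm against the nominal 14 mm, from only a few pixels on the thin tip.

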